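Stow the chopping board in its travel keeper

ROBOT

A 6-joint arm with a two-finger parallel gripper is mounted at the origin on a cart in front of the work surface, level with it; the furniture and walls round the work are solid. World frame = base frame: x ahead of the robot, y to its left, z up, the work surface at z = 0. Lengths are in m, angles in rad, forces in N, time in s.
With the tool pointing down it reaches from about 0.25 to 0.775 m from the base axis. Payload 4 kg.
Tool frame: the origin (TCP) lies midway between the tips of the shut fingers; the grasp point (between the pads) lies 19 mm behind it (robot.tcp_to_grasp is the z of the grasp point in the tool frame, in m); z points along the fingers, y is the line along which they close (so a half turn about z gives the same grasp; the last joint's range is limited). The gripper opens to 94 mm and grips with 3 to 60 N. Pads are 16 mm wide; open, the fingers measure 119 mm over their backs; the gripper's body (75 mm by 177 mm) begins 78 mm behind the grasp point.
Start: joints at [1.153, 0.087, 1.371, -0, 1.684, -0.103], TCP at [0.17, 0.523, 0.206] pointing down, gripper open.
Joint ranges: [-3.1, 3.1], [-0.76, 2.03], [0.27, 2.55], [-1.08, 4.22], [0.17, 2.65], [-2.57, 2.57]. Speed limits (rad/s): [2.79, 2.79, 3.14, 3.14, 3.14, 3.14].

INTERFACE

Orientations are given as [roll, pitch, yaw] about the fixed x, y, z axes, in that order (R = Rz(yaw) Ry(pitch) Rx(roll)).
In Python, from bench import robot gives the robot as it stands. The module is installed in compiled form; this text tells all that it offers.
- The arm moves only by the tool move_arm, never from a script. Its argument "motion" is one flat list of numbers, 7 for each row, row after row: the turn, a rotation vector about the tool's x, y, z in units of 45 degrees (1.0 is 45 degrees), then the shift along the tool's x, y, z in units of 100 mm (1.0 is 100 mm), then the opening, from 0 (shut) to 1 (fully open). A call has 1 to 12 rows; each row shifts and turns the commanded pose from where the row before left it, along the tool's axes as they then stand; what a row does not reach is not made up. A row lasts 1/12 s, in which the tool goes at most 41.7 mm and 7.16 degrees, less where a joint would pass 70% of its speed; a pose out of reach is approached as far as the arm can. A call with a number of a shift or a turn outside -1 to 1 is refused whole. A call with a gripper value outside its range is refused whole. The fingers move at their own pace and stop on an object; the grip force is fixed at half the most. Time passes only in rows, so rows that do not move let the fingers close. It gives the time, the measured TCP pose, the force, the opening and the grip force at its end, in the units of the state.
- robot.get_obs(): the state, without advancing time (a new reading comes with each control period).
- robot.snapshot(name): name is "scene" or "top" or "wrist"; returns the picture (480x640x3 uint8, red, green, blue); there is no depth.
- robot.get_calibration(name): a dict with "fx", "fy", "cx", "cy" (pixels), "R" (3x3) and "t" (3): a world point X has camera coordinates R X + t. Camera axes: x right, y down, z forward; pixel columns grow to the right and rows downward; lengths in m; the calibration is good to about 2 mm. A picture is of the moment at which its call begins: read the wrist's pose just before it. get_calibration takes no time and is no camera call; for the wrist camera it gives the pose at the moment of the call.
- robot.close_job(): hands the job in; it is judged then, once.
The state is a dict: "time": time; "joint_positions": joint angles; "qvel": joint speeds; "joint_torque": joint torques, N m; "tool_pos": TCP position; "ee_rot": TCP orientation; "wrist_force": force on the tool from outside, world axes, zero at the start; "wrist_torque": the same for the moment, N m; "width": finger opening in m; "finger_force": force on a finger pad.
Only numpy, scipy, OpenCV 4.12 (cv2) and the standard library are available. Lean on these libraries where they do the work, as an engineer would, in place of code of your own. Each camera call takes 0.05 s, during which the arm holds its last target. There are 200 camera calls.

TASK

We are about to drive off, so put the chopping board away: push it flat along the worktop, through the narrow gap between the two side rails of its wooden keeper, until its far end is right up against the end stop, then push the turn catch fully shut across the board's near end so that it cannot slide out. Only push with the fingers: do not lift or tip the board, shut the catch only once the board is home, and leave everything else where it stands.

Things in the scene. Friction and masses are not known exactly. Their poses are not given: they have to be found in the camera images.
- board: loose wooden chopping board, 105 mm wide (its own x), 250 mm long (its own y), 22 mm thick, about 0.37 kg, lying flat on the worktop before the keeper's mouth, to the robot's side (keeper -x) of the way in and up to 20 degrees askew; origin at the centre of its underside. Either end may go in first
- keeper: travel keeper of the board, a dark wooden frame fixed to the worktop. Origin: where the centre of the board's underside lies when home; the board goes in along its +y. Two rails along y, 16 mm high, 20 wide, stand 111 mm apart (3 mm to spare on each side of the board) from the mouth to the end stop. The home board's near half sticks out, its near end at y = -125 mm
- keeper_mouth (a point): middle of the mouth between the rails' near ends, on the worktop, at the keeper's origin and with its axes. Over the first 30 mm from here each rail opens outward by about 9 mm as a lead-in
- keeper_stop (a point): middle of the end stop's face, on the worktop, at y = +125.5 mm in the keeper's frame; a cross rail 16 mm high
- catch (a joint): turn catch: flat aluminium arm with a round end, 14 mm wide, 7.5 to 18.5 mm above the worktop, on an upright pivot; stays where left, 1 N at its end moves it. Value a in rad: the arm points along (-cos a, -sin a) in the keeper's frame; 0 = fully shut at its stop, straight across behind the home board's near end, 4.5 mm clear of it; 1.57 = along keeper -y. Starts at 1.6 to 2.2, open; most 2.6
- catch_tip (a point): the free end of the catch arm, 70 mm from the pivot, 13 mm above the worktop
- catch_pivot (a point): pivot of the catch at x = +80, y = -136.5 mm in the keeper's frame (the side away from the robot), 13 mm above the worktop; its axes are the keeper's. A flat wooden strip 22 mm wide and 6 mm high, centred at x = +80, y from -150 mm to the rail, carries it
- tomato_tin: short food tin, 75 mm across, 58 mm tall, standing at the front right of the worktop; to be left alone; origin at the centre of its underside
- cream_tin: small round pot with a lid, 62 mm across, 35 mm tall, standing at the back beside the small cup; to be left alone; origin at the centre of its underside
- espresso_cup: small white cup with a handle, 52x83 mm, 60 mm tall, standing at the back, behind the catch; to be left alone; origin at the centre of its underside
- match_box: match box, 37x54x15 mm, lying behind the keeper, beside the kettle; to be left alone; origin at the centre of its underside
- spoon: table spoon, 199 mm long, lying at the front right; to be left alone; origin at the centre of its underside
- fork: table fork, 205 mm long, lying at the front right; to be left alone; origin at the centre of its underside

How it is judged:
By the outcome, as a careful person would: the job done as asked, in the order asked, and still so for the second after the job is handed in, with the robot touching nothing.
It also fails if it takes over 70 s, if anything falls off the work surface, if the arm or the gripper's body presses on something with over 40 N, if the wrist force passes 120 N, or if a joint passes its speed limit or range.

## Working session

There is one attempt and no reset: what is moved stays moved. The work goes in short steps, Python scripts to look and compute and a tool call to move; the robot and the scene stay as the last step left them, time stands still between calls to the robot, and variables do not carry over. Pictures are saved under pics/ and viewed, at most 10 in all, crops included, and the job is handed in when it is done.

Besides the shell and the picture viewer there is one more tool, called as name(argument=value, ...), one argument or row to a line, values as JSON. move_arm: Moves the arm, as the interface text tells. Shifts and turns lie within -1 to 1; 1 stands for 100 mm of shift or 45 degrees of turn. Its arguments: {"type":"object","properties":{"motion":{"type":"array","items":{"type":"number"}}},"required":["motion"]}

```bash
mkdir -p pics; python3 - <<'E'
from bench import robot
import cv2,numpy as np
o=robot.get_obs();print({k:np.round(v,3) for k,v in o.items()})
for n in("scene","top"):
    im=robot.snapshot(n);cv2.imwrite(f"pics/{n}0.png",im[:,:,::-1]);c=robot.get_calibration(n);print(n,c)
E
```

```text
{'time': np.float64(0.0), 'joint_positions': array([ 1.153,  0.088,  1.372, -0.   ,  1.684, -0.103]), 'qvel': array([-0.001, -0.   ,  0.   ,  0.001,  0.001,  0.002]), 'joint_torque': array([ 1.0000e-03, -3.4018e+01, -3.0243e+01,  7.2000e-02,  3.3000e-02,
       -0.0000e+00]), 'tool_pos': array([0.17 , 0.522, 0.204]), 'ee_rot': array([-3.139, -0.   ,  2.827]), 'wrist_force': array([-0.379, -0.633,  0.402]), 'wrist_torque': array([-0.03 , -0.052, -0.007]), 'finger_force': np.float64(0.0), 'width': np.float64(0.093)}
scene {'fx': 527.6203355683272, 'fy': 527.6203355683272, 'cx': 318.2392676056419, 'cy': 233.31232145346698, 'R': array([[ 0.68362975, -0.72977216, -0.00910814],
       [-0.5137046 , -0.47228408, -0.71627881],
       [ 0.51841871,  0.49434839, -0.69775476]]), 't': array([-0.41510563,  0.34700126,  0.77590223])}
top {'fx': 478.53396793247055, 'fy': 478.53396793247055, 'cx': 316.50384489314723, 'cy': 231.66266770985203, 'R': array([[ 0.00383381, -0.99986532,  0.01595725],
       [-0.99588853, -0.00526184, -0.09043426],
       [ 0.09050604, -0.01554493, -0.99577458]]), 't': array([-0.03777651,  0.58547574,  0.93296169])}
```

View pics/top0.png

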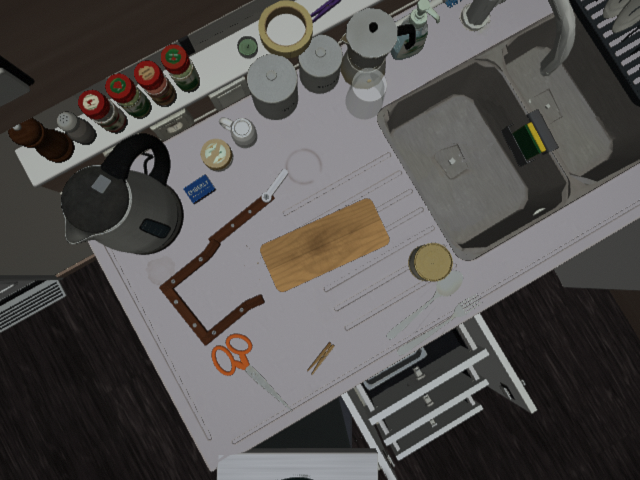

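View pics/scene0.png

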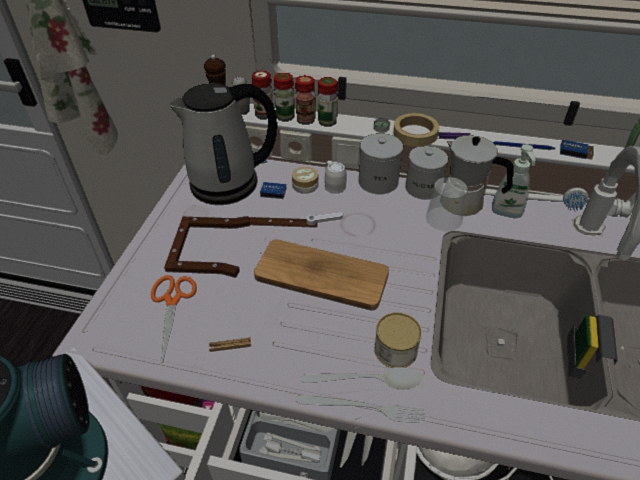

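The board lies at about (325,245) in the top view. The keeper has its stop at (185,315), its mouth at (262,250), and its open catch running from (267,198) to (286,172). Next I measure these.

```bash
cat > h.py <<'E'
import cv2,numpy as np
from bench import robot
def ray(c,p):
    d=c["R"].T@np.array([(p[0]-c["cx"])/c["fx"],(p[1]-c["cy"])/c["fy"],1.]);return -c["R"].T@c["t"],d
def onz(c,p,z):
    o,d=ray(c,p);return (o+d*(z-o[2])/d[2])
def tri(rs):
    A=0;b=0
    for o,d in rs:
        d=d/np.linalg.norm(d);P=np.eye(3)-np.outer(d,d);A=A+P;b=b+P@o
    return np.linalg.solve(A,b)
def big(m,n=1):
    cs=cv2.findContours(m,cv2.RETR_EXTERNAL,cv2.CHAIN_APPROX_NONE)[0]
    return sorted(cs,key=cv2.contourArea)[::-1][:n]
def masks(im):
    h=cv2.cvtColor(im,cv2.COLOR_RGB2HSV)
    b=cv2.inRange(h,(8,70,95),(24,255,255)); k=cv2.inRange(h,(0,80,25),(14,255,110))
    return b,k
def topc(c,k,z):
    return np.array([onz(c,p,z) for p in k])
E
python3 - <<'E'
from h import *
for n in("top","scene"):
    im=cv2.imread(f"pics/{n}0.png")[:,:,::-1].copy();c=robot.get_calibration(n);b,k=masks(im)
    roi=np.zeros_like(b)
    if n=="top":roi[180:310,250:400]=255
    else:roi[230:320,240:400]=255
    ct=big(b&roi)[0];r=cv2.boxPoints(cv2.minAreaRect(ct))
    print(n,cv2.contourArea(ct)); 
    q=cv2.approxPolyDP(cv2.convexHull(ct),6,True)[:,0];print("quad",q.tolist())
    W=topc(c,ct[:,0],.022)[:,:2].astype(np.float32);(m,s,a)=cv2.minAreaRect(W*1000);print("rect z=.022",m,s,a)
    roi[:]=0
    if n=="top":roi[180:350,150:275]=255
    else:roi[205:285,155:330]=255
    cs=big(k&roi,4)
    for x in cs:
        print("keeper",cv2.contourArea(x),cv2.approxPolyDP(x,2.5,True)[:,0].tolist())
    v=cv2.cvtColor(k&roi,cv2.COLOR_GRAY2BGR)
E
python3 - <<'E'
import cv2
t=cv2.imread('pics/top0.png')[165:355,150:300];s=cv2.imread('pics/scene0.png')[195:285,155:355]
t=cv2.resize(t,None,fx=3,fy=3,interpolation=2);cv2.imwrite('pics/t1.png',t)
E
```

```text
top 6163.5
quad [[372, 202], [386, 244], [277, 289], [263, 244], [363, 199]]
rect z=.022 (560.612060546875, -51.49444580078125) (104.21830749511719, 248.2339630126953) 24.65442657470703
keeper 2332.0 [[260, 197], [210, 237], [203, 252], [160, 286], [204, 344], [249, 308], [262, 303], [261, 296], [245, 301], [207, 332], [172, 288], [207, 260], [222, 239], [267, 203]]
keeper 2.0 [[272, 196], [271, 200]]
keeper 0.0 [[240, 334]]
keeper 0.0 [[243, 335]]
scene 4971.0
quad [[254, 270], [272, 240], [388, 269], [374, 304]]
rect z=.022 (556.98779296875, -54.69059753417969) (104.47418212890625, 248.107177734375) 24.641651153564453
keeper 1578.5 [[165, 268], [183, 270], [179, 271], [217, 269], [230, 275], [229, 272], [234, 274], [238, 268], [224, 263], [216, 263], [217, 266], [213, 267], [213, 262], [177, 261], [189, 223], [237, 223], [239, 226], [247, 222], [310, 226], [316, 223], [308, 225], [305, 219], [240, 217], [228, 218], [225, 222], [225, 218], [196, 217], [193, 221], [193, 217], [182, 217]]
keeper 2.5 [[166, 279], [158, 284]]
keeper 2.5 [[179, 284], [186, 280]]
keeper 0.0 [[201, 226]]
```

View pics/t1.png

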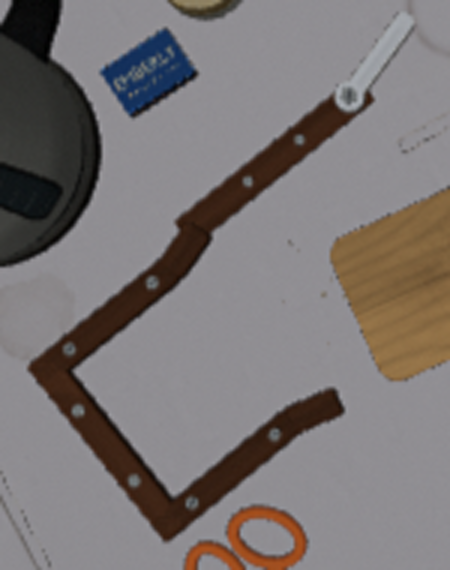

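The crop shows the rail screws, the strip screws, the pivot at (348,96) and the catch tip at (406,18). I fit the keeper pose from these.

```bash
cat >> h.py <<'E'
KX=None
E
python3 - <<'E'
from h import *
from scipy.optimize import least_squares
c=robot.get_calibration("top");s=robot.get_calibration("scene")
f=lambda p,z:onz(c,((p[0]-1)/3+150,(p[1]-1)/3+165),z)[:2]
far=[f(p,.016) for p in((152,283),(69,349))];near=[f(p,.016) for p in((274,435),(192,502))]
st=[f(p,.016) for p in((78,411),(134,481))];sp=[f(p,.006) for p in((299,140),(247,181))];pv=f((348,96),.0185);tip=f((406,16),.0185)
def loc(v,p):
    cs,sn=np.cos(v[2]),np.sin(v[2]);d=np.array(p)-v[:2];return np.array([cs*d[0]+sn*d[1],-sn*d[0]+cs*d[1]])
def res(v):
    r=[loc(v,p)[0]-.0655 for p in far]+[loc(v,p)[0]+.0655 for p in near]+[loc(v,p)[1]-.1355 for p in st]+[loc(v,p)[0]-.08 for p in sp]
    return np.r_[r,loc(v,pv)-[.08,-.1365]]
o=least_squares(res,[.5,.1,.6]);v=o.x;print("keeper",v,np.degrees(v[2]));print(np.round(res(v)*1000,1))
d=loc(v,tip)-loc(v,pv);print("catch a",np.arctan2(-d[1],-d[0]),np.hypot(*d))
print("board centre in keeper",loc(v,(.559,-.053)),"yaw rel",24.65-np.degrees(v[2]))
# height checks
print("far-left corner of board tri",tri([ray(c,(263,244)),ray(s,(254,270))]),tri([ray(c,(386,244)),ray(s,(388,269))]))
im=cv2.imread("pics/scene0.png")
print("pivot",tri([ray(c,(265.7,196.7)),ray(s,(311,219))]))
for n,r,z in(("cup",(243,130),.06),("cream",(216,154),.035),("tin",(431,262),.058)):print(n,onz(c,r,z),loc(v,onz(c,r,z)[:2]))
E
```

```text
keeper [0.50889052 0.12188883 0.69376177] 39.749621207628195
[-0.4  0.2 -0.   0.2 -0.2 -0.3 -0.2  0.3 -0.1  0.5]
catch a 1.83746339468172 0.06757577085860018
board centre in keeper [-0.07330337 -0.16650429] yaw rel -15.099621207628196
far-left corner of board tri [ 0.54473147  0.09823479 -0.07832505] [ 0.56927575 -0.17628131  0.10343726]
pivot [0.65852434 0.06924356 0.00988258]
cup [0.78288248 0.11094368 0.06      ] [ 0.20365894 -0.18361488]
cream [0.74068595 0.16780071 0.035     ] [ 0.20757262 -0.11291869]
tin [ 0.52498912 -0.25660165  0.058     ] [-0.2296423  -0.30129491]
```

move_arm(
  motion=[0, 0, 0, -0.244, -0.24, 0, 1, 0, 0, 0, -0.244, -0.24, 0, 1, 0, 0, 0, -0.244, -0.24, 0, 1, 0, 0, 0, -0.244, -0.24, 0, 1, 0, 0, 0, -0.244, -0.24, 0, 1, 0, 0, 0, -0.244, -0.24, 0, 1, 0, 0, 0, -0.244, -0.24, 0, 1, 0, 0, 0, -0.244, -0.24, 0, 1, 0, 0, 0, -0.244, -0.24, 0, 1, 0, 0, 0, -0.244, -0.24, 0, 1],
)

```text
time: 0.93
tool_pos: [0.3281, 0.2176, 0.2051]
ee_rot: [-3.141, -0.0, 2.827]
wrist_force: [0.3, 0.0, -0.2]
width: 0.0939
finger_force: 0.0
```

move_arm(
  motion=[0, 0, 0, -0.244, -0.24, 0, 1, 0, 0, 0, -0.244, -0.24, 0, 1, 0, 0, 0, -0.244, -0.24, 0, 1, 0, 0, 0, -0.244, -0.24, 0, 1, 0, 0, 0, -0.244, -0.24, 0, 1, 0, 0, 0, -0.244, -0.24, 0, 1, 0, 0, 0, -0.244, -0.24, 0, 1, 0, 0, 0, -0.244, -0.24, 0, 1, 0, 0, 0, -0.244, -0.24, 0, 1, 0, 0, 0, -0.244, -0.24, 0, 1],
)

```text
time: 1.77
tool_pos: [0.4859, -0.0862, 0.2049]
ee_rot: [3.141, -0.001, 2.826]
wrist_force: [0.9, 0.2, 0.7]
width: 0.0939
finger_force: 0.0
```

move_arm(
  motion=[0, 0, 0.15, 0, 0, 0, 1, 0, 0, 0.15, 0, 0, 0, 1, 0, 0, 0.15, 0, 0, 0, 1, 0, 0, 0.15, 0, 0, 0, 1, 0, 0, 0.15, 0, 0, 0, 1, 0, 0, 0.15, 0, 0, 0, 1, 0, 0, 0.15, 0, 0, 0, 1, 0, 0, 0.15, 0, 0, 0, 1, 0, 0, 0.15, 0, 0, 0, 1, 0, 0, 0.15, 0, 0, 0, 1],
)

```text
time: 2.6
tool_pos: [0.4854, -0.0844, 0.2048]
ee_rot: [-3.14, -0.001, 1.643]
wrist_force: [0.6, 0.2, 0.1]
width: 0.0939
finger_force: 0.0
```

move_arm(
  motion=[0, 0, 0.15, 0, 0, 0, 1, 0, 0, 0.15, 0, 0, 0, 1, 0, 0, 0.15, 0, 0, 0, 1, 0, 0, 0.15, 0, 0, 0, 1, 0, 0, 0.15, 0, 0, 0, 1, 0, 0, 0.15, 0, 0, 0, 1, 0, 0, 0.15, 0, 0, 0, 1, 0, 0, 0.15, 0, 0, 0, 1, 0, 0, 0.15, 0, 0, 0, 1, 0, 0, 0.15, 0, 0, 0, 1],
)

```text
time: 3.43
tool_pos: [0.4854, -0.0844, 0.2048]
ee_rot: [-3.141, 0.001, 0.465]
wrist_force: [1.2, -1.4, -0.3]
width: 0.094
finger_force: 0.0
```

```bash
python3 - <<'E'
from h import *
c=robot.get_calibration("wrist");im=robot.snapshot("wrist");cv2.imwrite("pics/w1.png",im[:,:,::-1])
print(-c["R"].T@c["t"])
E
```

```text
[ 0.54936862 -0.05180934  0.38343981]
```

View pics/w1.png

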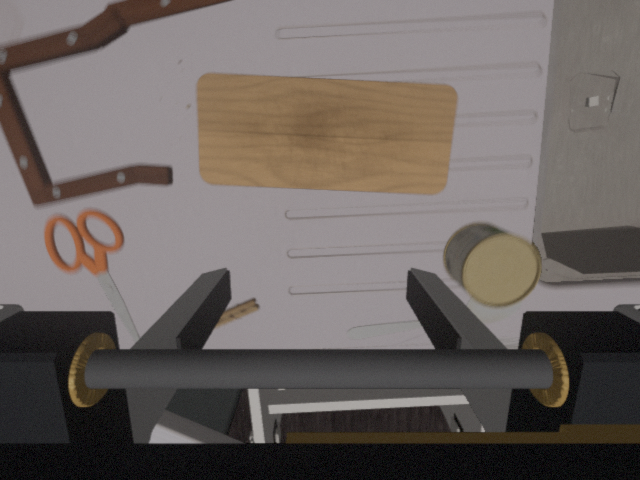

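The wrist view shows the board at (200–457, 73–193), the keeper mouth at upper left, and the tin well to the right. I refine the board pose and height from this view together with the top view.

```bash
cat >> h.py <<'E'
K=np.array([.5089,.1219,.6938])
def tok(p):
    cs,sn=np.cos(K[2]),np.sin(K[2]);d=np.array(p)[:2]-K[:2];return np.array([cs*d[0]+sn*d[1],-sn*d[0]+cs*d[1]])
def board(im,c,z=.022,amin=3000):
    b,_=masks(im);b=cv2.morphologyEx(b,cv2.MORPH_OPEN,np.ones((3,3)))
    best=None
    for ct in big(b,8):
        if cv2.contourArea(ct)<amin: continue
        (m,s,a)=cv2.minAreaRect((topc(c,ct[:,0],z)[:,:2]*1000).astype(np.float32))
        if s[0]>s[1]:a-=90;s=s[::-1]
        e=abs(s[0]-105)+abs(s[1]-250)
        if best is None or e<best[0]:best=(e,np.array(m),s,a)
    return best
E
python3 - <<'E'
from h import *
T=cv2.imread("pics/top0.png")[:,:,::-1].copy();W=cv2.imread("pics/w1.png")[:,:,::-1].copy()
t=robot.get_calibration("top");w=robot.get_calibration("wrist")
for n,i,c in(("top",T,t),("w",W,w)):
  for z in(.012,.022,.032):
    b=board(i,c,z);print(n,z,b,tok(b[1]/1000),b[3]-np.degrees(K[2]))
# keeper screws by wrist (near rail, z .016)
for p in((56,192),(121,177)):print("near rail",tok(onz(w,p,.016)))
for p in((72,38),(4,56)):print("far rail",tok(onz(w,p,.016)))
print("mouth end near",tok(onz(w,(171,166),.016)))
E
```

```text
top 0.012 (1.121490478515625, array([561.2557373 , -51.82040405]), (105.30322265625, 250.81826782226562), 24.65443992614746) [-0.0708356  -0.16703957] -15.097371900029053
top 0.022 (2.5477371215820312, array([560.61199951, -51.49447632]), (104.21825408935547, 248.2340087890625), 24.654449462890625) [-0.0711221  -0.16637735] -15.097362363285889
top 0.032 (6.216850280761719, array([559.96826172, -51.1685791 ]), (103.13336944580078, 245.6497802734375), 24.654464721679688) [-0.07140862 -0.16571514] -15.097347104496826
w 0.012 (4.638145446777344, array([563.7666626 , -52.00769043]), (106.13553619384766, 253.5026092529297), 23.70052719116211) [-0.06902491 -0.16878921] -16.051284635014405
w 0.022 (5.043609619140625, array([563.38244629, -52.0092926 ]), (103.27825927734375, 246.67813110351562), 23.700542449951172) [-0.06932133 -0.16854475] -16.051269376225342
w 0.032 (14.725257873535156, array([562.99829102, -52.01095581]), (100.4210433959961, 239.85369873046875), 23.700557708740234) [-0.06961774 -0.16830037] -16.05125411743628
near rail [-0.05951218  0.11274186]
near rail [-0.06057818  0.04222853]
far rail [0.07030229 0.04044574]
far rail [0.07079344 0.10874454]
mouth end near [-0.06188957 -0.010858  ]
```

move_arm(
  motion=[0, 0, 0.043, 0, 0, 0.24, 1, 0, 0, 0, 0, 0, 0.24, 1, 0, 0, 0, 0, 0, 0.24, 1, 0, 0, 0, 0, 0, 0.24, 1, 0, 0, 0, 0, 0, 0.24, 1, 0, 0, 0, 0, 0, 0.24, 1, 0, 0, 0, 0, 0, 0.24, 1, 0, 0, 0, 0, 0, 0.24, 1, 0, 0, 0, 0, 0, 0.03, 1, 0, 0, 0, 0, 0, 0, 1],
)

```text
time: 4.32
tool_pos: [0.4838, -0.084, 0.0085]
ee_rot: [-3.138, 0.004, 0.438]
wrist_force: [0.4, -0.7, -0.2]
width: 0.0935
finger_force: 0.0
```

move_arm(
  motion=[0, 0, 0, 0.04, 0, 0, 1, 0, 0, 0, 0.04, 0, 0, 1, 0, 0, 0, 0.04, 0, 0, 1, 0, 0, 0, 0.04, 0, 0, 1, 0, 0, 0, 0, 0, 0, 1],
)

```text
time: 4.73
tool_pos: [0.5019, -0.0776, 0.0117]
ee_rot: [3.14, -0.002, 0.438]
wrist_force: [0.3, -0.4, 0.1]
width: 0.094
finger_force: 0.0
```

move_arm(
  motion=[0, 0, 0, 0.02, 0, 0, 1, 0, 0, -0.022, 0.05, 0, 0, 1, 0, 0, -0.022, 0.05, 0, 0, 1, 0, 0, -0.022, 0.05, 0, 0, 1, 0, 0, -0.022, 0.05, 0, 0, 1, 0, 0, -0.022, 0.05, 0, 0, 1, 0, 0, -0.022, 0.05, 0, 0, 1, 0, 0, -0.022, 0.05, 0, 0, 1, 0, 0, -0.022, 0.05, 0, 0, 1, 0, 0, -0.022, 0.05, 0, 0, 1, 0, 0, 0, 0, 0, 0, 1],
)

```text
time: 5.65
tool_pos: [0.5425, -0.0541, 0.0104]
ee_rot: [-3.141, -0.002, 0.594]
wrist_force: [0.1, 0.3, -0.9]
width: 0.094
finger_force: 0.0
```

```bash
python3 - <<'E'
from h import *
W=robot.snapshot("wrist");w=robot.get_calibration("wrist");T=robot.snapshot("top");t=robot.get_calibration("top")
cv2.imwrite("pics/t2.png",T[:,:,::-1]);cv2.imwrite("pics/w2.png",W[:,:,::-1])
o=robot.get_obs();print(o["tool_pos"],o["ee_rot"],tok(o["tool_pos"]))
for i,c in((T,t),(W,w)):
    b=board(i,c);print(b, b and (tok(b[1]/1000),b[3]-39.75))
E
```

```text
[ 0.54175794 -0.05419107  0.01011303] [-3.14061929e+00 -1.30289427e-03  5.92939853e-01] [-0.08734189 -0.15639406]
None None
(7.2054901123046875, array([596.48083496, -20.37458801]), (102.67880249023438, 245.11570739746094), 34.0668830871582) (array([-0.02364534, -0.16538851]), -5.683116912841797)
```

View pics/t2.png

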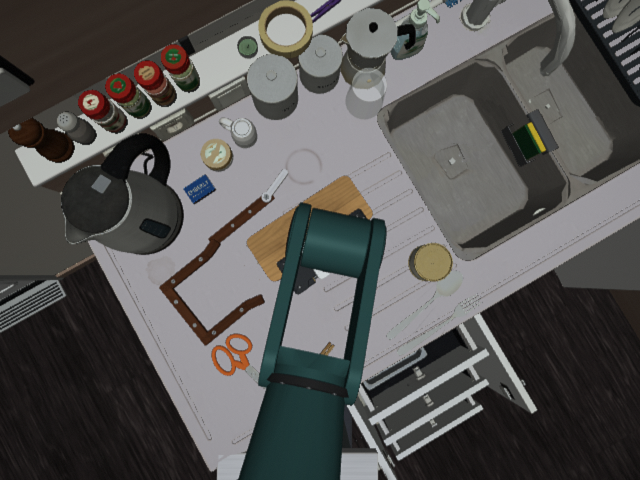

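The top view shows the board following the hand, now with about 6° still to turn and 27 mm to go.

move_arm(
  motion=[0, 0, -0.0215, 0.045, 0, 0, 1, 0, 0, -0.0215, 0.045, 0, 0, 1, 0, 0, -0.0215, 0.045, 0, 0, 1, 0, 0, -0.0215, 0.045, 0, 0, 1, 0, 0, -0.0215, 0.045, 0, 0, 1, 0, 0, -0.0215, 0.045, 0, 0, 1, 0, 0, 0, 0, 0, 0, 1, 0, 0, 0, 0, 0, 0, 1],
)

```text
time: 6.42
tool_pos: [0.5638, -0.0386, 0.0107]
ee_rot: [3.141, -0.001, 0.694]
wrist_force: [0.7, -0.4, -0.7]
width: 0.0939
finger_force: 0.0
```

```bash
python3 - <<'E'
from h import *
W=robot.snapshot("wrist");w=robot.get_calibration("wrist");cv2.imwrite("pics/w3.png",W[:,:,::-1])
o=robot.get_obs();print(o["tool_pos"],o["ee_rot"],tok(o["tool_pos"]))
b=board(W,w);print(b, b and (tok(b[1]/1000),b[3]-39.75))
E
```

```text
[ 0.56361273 -0.03876082  0.01075791] [ 3.14123768e+00 -1.07117026e-03  6.94020081e-01] [-0.06067237 -0.15850629]
(6.919769287109375, array([6.14989990e+02, 1.91574097e-01]), (102.73681640625, 245.34341430664062), 39.919578552246094) (array([ 0.0037362 , -0.16141272]), 0.16957855224609375)
```

View pics/w3.png

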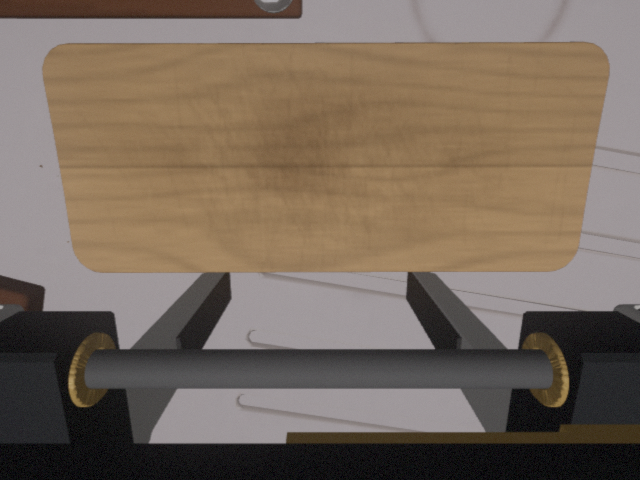

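The wrist view shows the board square to the hand and alongside the strip, at about x = 0. Before I move behind the near end I check the clearance to the glass.

```bash
python3 - <<'E'
from h import *
t=robot.get_calibration("top");s=robot.get_calibration("scene")
print("glass base",onz(s,(445,222),0),onz(t,(366,106),0),"rim top", tri([ray(t,(369,84)),ray(s,(450,187))]))
print("sink corner",onz(t,(380,112),0),onz(t,(405,180),0))
def w(x,y):return K[:2]+np.array([np.cos(K[2])*x-np.sin(K[2])*y,np.sin(K[2])*x+np.cos(K[2])*y])
for y in(-.321,-.133):print([w(x,y).round(3) for x in(-.09,-.05,0,.05,.09)])
o=robot.get_obs();print(w(0,-.321)-o["tool_pos"][:2])
E
```

```text
glass base [ 0.85638815 -0.14463305  0.        ] [ 0.85562528 -0.13924755  0.        ] rim top [ 0.86782196 -0.13433451  0.08569851]
sink corner [ 0.84285868 -0.16883183  0.        ] [ 0.69740695 -0.21997189  0.        ]
[array([ 0.645, -0.182]), array([ 0.676, -0.157]), array([ 0.714, -0.125]), array([ 0.753, -0.093]), array([ 0.783, -0.067])]
[array([ 0.525, -0.038]), array([ 0.556, -0.012]), array([0.594, 0.02 ]), array([0.632, 0.052]), array([0.663, 0.077])]
[ 0.15055499 -0.08613092]
```

move_arm(
  motion=[0, 0, 0, -0.15, 0, 0, 1, 0, 0, 0, -0.15, 0, 0, 1, 0, 0, 0, 0, 0, -0.37, 1, 0, 0, 0, 0, 0, -0.37, 1, 0, 0, 0, 0, 0, -0.37, 1, 0, 0, 0, 0.15, 0.27, 0, 1, 0, 0, 0, 0.15, 0.27, 0, 1, 0, 0, 0, 0.15, 0.27, 0, 1, 0, 0, 0, 0.15, 0.27, 0, 1, 0, 0, 0, 0.15, 0.27, 0, 0.75, 0, 0, 0, 0.15, 0.27, 0, 0.75],
)

```text
time: 7.38
tool_pos: [0.7141, -0.1258, 0.1217]
ee_rot: [3.141, -0.001, 0.694]
wrist_force: [0.8, 0.3, -0.1]
width: 0.084
finger_force: 0.0
```

move_arm(
  motion=[0, 0, -0.143, 0, 0, 0, 0.75, 0, 0, -0.143, 0, 0, 0, 0.75, 0, 0, -0.143, 0, 0, 0, 0.75, 0, 0, -0.143, 0, 0, 0, 0.75, 0, 0, -0.143, 0, 0, 0, 0.75, 0, 0, -0.143, 0, 0, 0, 0.75, 0, 0, -0.143, 0, 0, 0, 0.75, 0, 0, -0.143, 0, 0, 0, 0.75, 0, 0, -0.143, 0, 0, 0, 0.75, 0, 0, -0.143, 0, 0, 0, 0.75, 0, 0, -0.143, 0, 0, 0, 0.75, 0, 0, -0.143, 0, 0, 0, 0.75],
)

```text
time: 8.38
tool_pos: [0.7129, -0.1253, 0.1217]
ee_rot: [3.141, 0.0, 2.047]
wrist_force: [-0.0, -0.4, 0.2]
width: 0.0705
finger_force: 0.0
```

move_arm(
  motion=[0, 0, -0.143, 0, 0, 0, 0.75, 0, 0, -0.143, 0, 0, 0, 0.75, 0, 0, 0, 0, 0, 0, 0.75, 0, 0, 0, 0, 0, 0, 0.75],
)

```text
time: 8.72
tool_pos: [0.7129, -0.1253, 0.1216]
ee_rot: [3.141, 0.0, 2.263]
wrist_force: [-0.3, -0.4, -0.3]
width: 0.0706
finger_force: 0.0
```

```bash
python3 - <<'E'
from h import *
W=robot.snapshot("wrist");w=robot.get_calibration("wrist");T=robot.snapshot("top");t=robot.get_calibration("top");cv2.imwrite("pics/t4.png",T[:,:,::-1]);cv2.imwrite("pics/w4.png",W[:,:,::-1])
o=robot.get_obs();print(o["tool_pos"],o["ee_rot"],tok(o["tool_pos"]),o["width"],o["joint_positions"])
for i,c in((T,t),(W,w)):
    b=board(i,c);print(b, b and (tok(b[1]/1000),b[3]-39.75))
E
```

```text
[ 0.71281567 -0.12530744  0.12151478] [ 3.14130297e+00 -5.02940375e-07  2.26376329e+00] [-0.00130532 -0.32045501] 0.07040573635277664 [-2.52412687e-01  5.04298439e-01  1.01245575e+00  2.35487550e-04
  1.62466928e+00 -9.45366950e-01]
(9.263763427734375, array([610.52764893,   1.54187012]), (104.13121032714844, 241.6050262451172), 39.91520309448242) (array([ 0.00116892, -0.15752108]), 0.16520309448242188)
(116.74649047851562, array([651.4074707 , -43.09619141]), (103.08973693847656, 135.1637725830078), 39.90285873413086) (array([ 0.00405381, -0.21798094]), 0.15285873413085938)
```

View pics/w4.png

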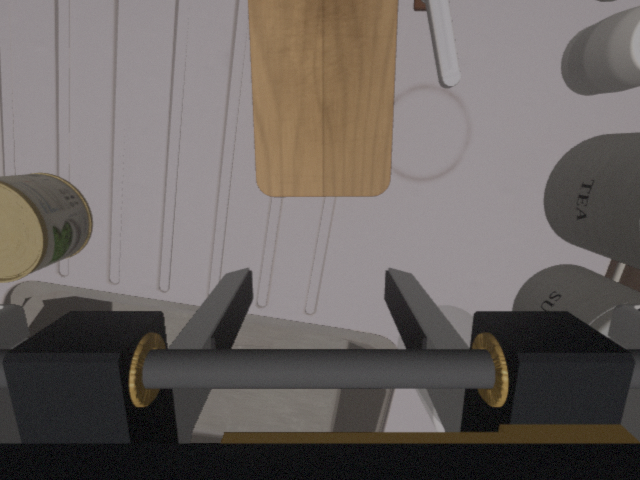

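The wrist view shows the near end of the board squarely ahead of the fingers, at (258–390,195). I descend and approach.

move_arm(
  motion=[0, 0, 0, 0, 0.02, 0.277, 0.75, 0, 0, 0, 0, 0, 0.277, 0.75, 0, 0, 0, 0, 0, 0.277, 0.75, 0, 0, 0, 0, 0, 0.277, 0.75, 0, 0, 0, 0.08, 0, 0, 0.75, 0, 0, 0, 0.07, 0, 0, 0.75, 0, 0, 0, 0.05, 0, 0, 0.75, 0, 0, 0, 0.05, 0, 0, 0.75, 0, 0, 0, 0.05, 0, 0, 0.75, 0, 0, 0, 0.05, 0, 0, 0.75, 0, 0, 0, 0.05, 0, 0, 0.75, 0, 0, 0, 0.05, 0, 0, 0.75],
)

```text
time: 9.82
tool_pos: [0.6869, -0.0899, 0.013]
ee_rot: [3.139, 0.004, 2.266]
wrist_force: [2.8, -2.8, 2.6]
width: 0.0704
finger_force: 1.6
```

move_arm(
  motion=[0, 0, 0, 0.05, 0, 0, 0.75, 0, 0, 0, 0.05, 0, 0, 0.75, 0, 0, 0, 0.05, 0, 0, 0.75, 0, 0, 0, 0, 0, 0, 0.75],
)

```text
time: 10.15
tool_pos: [0.6749, -0.0767, 0.0104]
ee_rot: [-3.141, -0.002, 2.267]
wrist_force: [0.7, -0.9, 1.5]
width: 0.0704
finger_force: 0.5
```

```bash
python3 - <<'E'
from h import *
T=robot.snapshot("top");t=robot.get_calibration("top");cv2.imwrite("pics/t5.png",T[:,:,::-1])
o=robot.get_obs();print(o["tool_pos"],o["ee_rot"],tok(o["tool_pos"]),o["wrist_force"])
b=board(T,t);print(b, b and (tok(b[1]/1000),b[3]-39.75))
E
```

```text
[ 0.67477354 -0.07683444  0.01000516] [-3.14080632e+00 -2.55791812e-03  2.26655030e+00] [ 0.00044378 -0.25886137] [ 1.79766108 -0.47823542 -0.47534664]
(62.38788604736328, array([569.00250244,  50.05861664]), (104.11238861083984, 188.49972534179688), 39.80934524536133) (array([ 0.00026817, -0.09366655]), 0.059345245361328125)
```

View pics/t5.png

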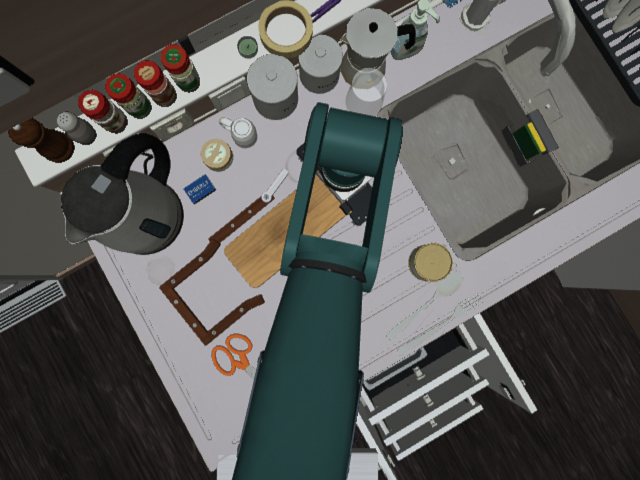

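The board is centred (x 0.3 mm, yaw 0.06°) with its leading end at the mouth, so I push it in.

move_arm(
  motion=[0, 0, 0, 0.06, 0, 0, 0.75, 0, 0, 0, 0.06, 0, 0, 0.75, 0, 0, 0, 0.06, 0, 0, 0.75, 0, 0, 0, 0.06, 0, 0, 0.75, 0, 0, 0, 0.06, 0, 0, 0.75, 0, 0, 0, 0.06, 0, 0, 0.75, 0, 0, 0, 0.06, 0, 0, 0.75, 0, 0, 0, 0.06, 0, 0, 0.75, 0, 0, 0, 0.06, 0, 0, 0.75, 0, 0, 0, 0.06, 0, 0, 0.75, 0, 0, 0, 0.06, 0, 0, 0.75, 0, 0, 0, 0, 0, 0, 0.75],
)

```text
time: 11.2
tool_pos: [0.6327, -0.026, 0.0108]
ee_rot: [3.142, -0.001, 2.267]
wrist_force: [0.3, -0.7, -0.1]
width: 0.0707
finger_force: 0.0
```

```bash
python3 - <<'E'
from h import *
T=robot.snapshot("top");t=robot.get_calibration("top");cv2.imwrite("pics/t6.png",T[:,:,::-1])
o=robot.get_obs();print(o["tool_pos"],o["ee_rot"],tok(o["tool_pos"]),o["wrist_force"])
b=board(T,t);print(b, b and (tok(b[1]/1000),b[3]-39.75))
E
```

```text
[ 0.6330578  -0.02636139  0.0108355 ] [ 3.14150367e+00 -9.47592395e-04  2.26676568e+00] [ 0.00064748 -0.19338091] [-0.89631981  0.57672947 -0.00473628]
None None
```

move_arm(
  motion=[0, 0, 0, 0.06, 0, 0, 0.75, 0, 0, 0, 0.06, 0, 0, 0.75, 0, 0, 0, 0.06, 0, 0, 0.75, 0, 0, 0, 0.06, 0, 0, 0.75, 0, 0, 0, 0.06, 0, 0, 0.75, 0, 0, 0, 0.06, 0, 0, 0.75, 0, 0, 0, 0.06, 0, 0, 0.75, 0, 0, 0, 0.06, 0, 0, 0.75, 0, 0, 0, 0.03, 0, 0, 0.75, 0, 0, 0, 0, 0, 0, 0.75],
)

```text
time: 12.08
tool_pos: [0.6002, 0.0129, 0.0107]
ee_rot: [-3.142, -0.001, 2.267]
wrist_force: [-0.1, 0.1, 0.1]
width: 0.0703
finger_force: 0.1
```

move_arm(
  motion=[0, 0, 0, 0.02, 0, 0, 0.75, 0, 0, 0, 0.02, 0, 0, 0.75, 0, 0, 0, 0.02, 0, 0, 0.75, 0, 0, 0, 0.01, 0, 0, 0.75, 0, 0, 0, 0, 0, 0, 0.75],
)

```text
time: 12.5
tool_pos: [0.5963, 0.0174, 0.0106]
ee_rot: [3.142, -0.0, 2.266]
wrist_force: [1.2, -1.4, 0.5]
width: 0.0704
finger_force: 0.8
```

move_arm(
  motion=[0, 0, 0, 0.015, 0, 0, 0.75, 0, 0, 0, 0.015, 0, 0, 0.75, 0, 0, 0, 0, 0, 0, 0.75],
)

```text
time: 12.75
tool_pos: [0.5955, 0.0181, 0.0108]
ee_rot: [3.142, 0.004, 2.266]
wrist_force: [4.1, -4.3, -0.9]
width: 0.0707
finger_force: 3.0
```

move_arm(
  motion=[0, 0, 0, 0.02, 0, 0, 0.75, 0, 0, 0, 0.01, 0, 0, 0.75, 0, 0, 0, 0, 0, 0, 0.75, 0, 0, 0, 0, 0, 0, 0.75],
)

```text
time: 13.08
tool_pos: [0.5954, 0.0181, 0.0116]
ee_rot: [3.141, 0.009, 2.265]
wrist_force: [6.3, -9.0, -2.0]
width: 0.0699
finger_force: 5.6
```

```bash
python3 - <<'E'
from h import *
o=robot.get_obs();print(o["tool_pos"],tok(o["tool_pos"]),o["wrist_force"],o["finger_force"],o["wrist_torque"])
S=robot.snapshot("scene");T=robot.snapshot("top");cv2.imwrite("pics/s7.png",S[:,:,::-1]);cv2.imwrite("pics/t7.png",T[:,:,::-1])
a=cv2.resize(T[180:350,150:350],None,fx=3,fy=3,interpolation=2);cv2.imwrite("pics/t7c.png",a[:,:,::-1])
E
```

```text
[0.59543844 0.01810145 0.0115931 ] [ 0.00015726 -0.13514073] [ 6.34633865 -9.01616658 -2.02588099] 5.562988668680191 [-1.90085848 -1.12707166 -0.00679352]
```

View pics/t7c.png

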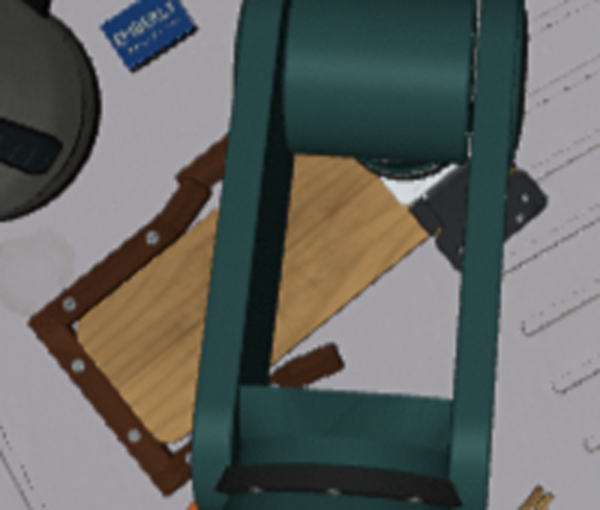

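The board is between the rails with its far end on the stop, and it resists 11 N without moving. I back off, rise, turn and shut the fingers.

move_arm(
  motion=[0, 0, 0, -0.1, 0, 0, 0.75, 0, 0, 0, -0.2, 0, 0, 0.75, 0, 0, 0, 0, 0, -0.2, 0, 0, 0, 0, 0, 0, -0.3, 0, 0, 0, 0, 0, 0, -0.3, 0, 0, 0, 0, 0, 0, -0.3, 0, 0, 0, 0.143, 0, 0, 0, 0, 0, 0, 0.143, 0, 0, 0, 0, 0, 0, 0.143, 0, 0, 0, 0, 0, 0, 0.143, 0, 0, 0, 0, 0, 0, 0.143, 0, 0, 0, 0, 0, 0, 0.143, 0, 0, 0, 0],
)

```text
time: 14.18
tool_pos: [0.6109, -0.0003, 0.1199]
ee_rot: [-3.139, -0.002, 1.587]
wrist_force: [-0.5, -0.1, 1.2]
width: 0.0072
finger_force: 0.0
```

move_arm(
  motion=[0, 0, 0.143, 0, 0, 0, 0, 0, 0, 0.143, 0, 0, 0, 0, 0, 0, 0.143, 0, 0, 0, 0, 0, 0, 0.143, 0, 0, 0, 0, 0, 0, 0.143, 0, 0, 0, 0, 0, 0, 0.143, 0, 0, 0, 0, 0, 0, 0.143, 0, 0, 0, 0, 0, 0, 0.143, 0, 0, 0, 0, 0, 0, 0, 0, 0, 0, 0, 0, 0, 0, 0, 0, 0, 0],
)

```text
time: 15.02
tool_pos: [0.6112, -0.0006, 0.12]
ee_rot: [-3.139, 0.001, 0.697]
wrist_force: [0.4, -0.2, -0.4]
width: 0.0003
finger_force: 0.0
```

```bash
python3 - <<'E'
from h import *
o=robot.get_obs();print(o["tool_pos"],o["ee_rot"],tok(o["tool_pos"]),o["width"])
W=robot.snapshot("wrist");T=robot.snapshot("top");t=robot.get_calibration("top");cv2.imwrite("pics/w8.png",W[:,:,::-1]);cv2.imwrite("pics/t8.png",T[:,:,::-1])
b=board(T,t,amin=1500);print(b, b and (tok(b[1]/1000),b[3]-39.75))
E
```

```text
[ 0.61121152 -0.00062393  0.12001768] [-3.13924545e+00  7.01824506e-04  6.96864619e-01] [ 0.00030975 -0.15962351] 0.0003400299746532474
(120.37596893310547, array([474.7722168 , 201.32012939]), (83.7547378540039, 150.86929321289062), 84.80390930175781) (array([0.02454808, 0.08288338]), 45.05390930175781)
```

View pics/w8.png

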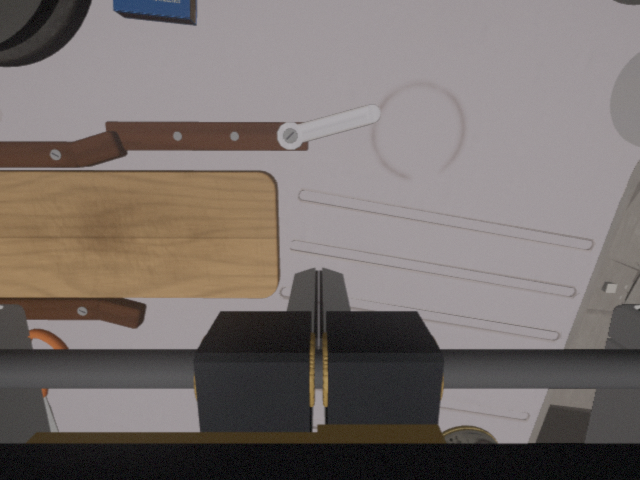

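The wrist view shows the board between the rails with its end 11 px short of the pivot line. The catch is still open at about 1.83, with pivot (289,135) and tip (377,112). I go round to its outer side.

move_arm(
  motion=[0, 0, 0, 0.305, 0.0475, 0, 0, 0, 0, 0, 0.305, 0.0475, 0, 0, 0, 0, 0, 0.305, 0.0475, 0, 0, 0, 0, 0, 0.305, 0.0475, 0, 0, 0, 0, 0, 0, 0, 0.275, 0, 0, 0, 0, 0, 0, 0.275, 0, 0, 0, 0, 0, 0, 0.275, 0, 0, 0, 0, 0, 0, 0.275, 0, 0, 0, 0, 0, 0, 0, 0],
)

```text
time: 15.87
tool_pos: [0.7125, 0.0624, 0.0021]
ee_rot: [-3.132, 0.011, 0.695]
wrist_force: [-1.9, -0.1, -2.1]
width: 0.0004
finger_force: 0.0
```

```bash
python3 - <<'E'
from h import *
o=robot.get_obs();p=tok(o["tool_pos"])*1000;print(o["tool_pos"],o["ee_rot"],p,o["wrist_force"])
# path in keeper mm: contact r along the arm, block half 8 (x) x 12.5 (y)
prev=p
for a in np.arange(1.8,-.01,-.15):
    r=50;d=np.array([-np.cos(a),-np.sin(a)]);n=np.array([np.sin(a),-np.cos(a)])
    q=np.array([80,-136.5])+r*d+(7+8*abs(n[0])+12.5*abs(n[1]))*n
    print(round(a,2),q.round(1),"tool shift/100",((q-prev)*[1,-1]/100).round(3));prev=q
E
```

```text
[0.71251779 0.06243287 0.00210038] [-3.13200814  0.01106981  0.69538847] [ 118.51871092 -175.92572449] [-1.91851212 -0.05008201 -2.11436032]
1.8 [ 108.5 -181.2] tool shift/100 [-0.1    0.053]
1.65 [  99.9 -185.1] tool shift/100 [-0.087  0.039]
1.5 [  92.3 -187.5] tool shift/100 [-0.076  0.024]
1.35 [  86.2 -189.1] tool shift/100 [-0.061  0.016]
1.2 [  79.6 -190. ] tool shift/100 [-0.066  0.009]
1.05 [  72.6 -189.9] tool shift/100 [-0.07  -0.001]
0.9 [  65.4 -188.7] tool shift/100 [-0.072 -0.012]
0.75 [  58.1 -186.4] tool shift/100 [-0.073 -0.024]
0.6 [  51.1 -182.8] tool shift/100 [-0.071 -0.036]
0.45 [  44.4 -177.8] tool shift/100 [-0.066 -0.049]
0.3 [  38.5 -171.6] tool shift/100 [-0.059 -0.062]
0.15 [  33.6 -164.3] tool shift/100 [-0.049 -0.073]
0.0 [  30. -156.] tool shift/100 [-0.036 -0.083]
```

move_arm(
  motion=[0, 0, 0, 0, 0, -0.01, 0, 0, 0, 0, 0, 0, 0, 0, 0, 0, 0, 0, 0, 0, 0],
)

```text
time: 16.12
tool_pos: [0.7198, 0.0622, 0.0152]
ee_rot: [3.138, -0.004, 0.694]
wrist_force: [0.0, 0.0, 0.7]
width: 0.0004
finger_force: 0.0
```

move_arm(
  motion=[0, 0, 0, -0.04, 0.013, 0, 0, 0, 0, 0, -0.04, 0.013, 0, 0, 0, 0, 0, 0, 0, 0, 0, 0, 0, 0, 0, 0, 0, 0],
)

```text
time: 16.45
tool_pos: [0.7135, 0.0547, 0.0126]
ee_rot: [3.141, -0.001, 0.693]
wrist_force: [-0.1, -0.0, -0.1]
width: 0.0001
finger_force: 0.0
```

move_arm(
  motion=[0, 0, 0, -0.06, -0.01, 0.02, 0, 0, 0, 0, -0.045, 0.02, 0, 0, 0, 0, 0, -0.042, 0.02, 0, 0, 0, 0, 0, -0.04, 0.012, 0, 0, 0, 0, 0, -0.036, 0.012, 0, 0, 0, 0, 0, -0.03, 0.008, 0, 0, 0, 0, 0, -0.03, 0.008, 0, 0, 0, 0, 0, -0.033, 0.005, 0, 0, 0, 0, 0, -0.033, 0.004, 0, 0, 0, 0, 0, -0.035, 0, 0, 0, 0, 0, 0, -0.035, 0, 0, 0, 0, 0, 0, 0, 0, 0, 0],
)

```text
time: 17.45
tool_pos: [0.6857, 0.0215, 0.0098]
ee_rot: [3.141, 0.001, 0.693]
wrist_force: [0.2, -0.8, 1.3]
width: 0.0003
finger_force: 0.3
```

```bash
python3 - <<'E'
from h import *
o=robot.get_obs();print(o["tool_pos"],tok(o["tool_pos"])*1000,o["wrist_force"])
W=robot.snapshot("wrist");cv2.imwrite("pics/w9.png",W[:,:,::-1])
E
```

```text
[0.68566761 0.02154653 0.00979919] [  71.73039722 -190.19031917] [ 0.15105691 -0.761365    1.28727907]
```

View pics/w9.png

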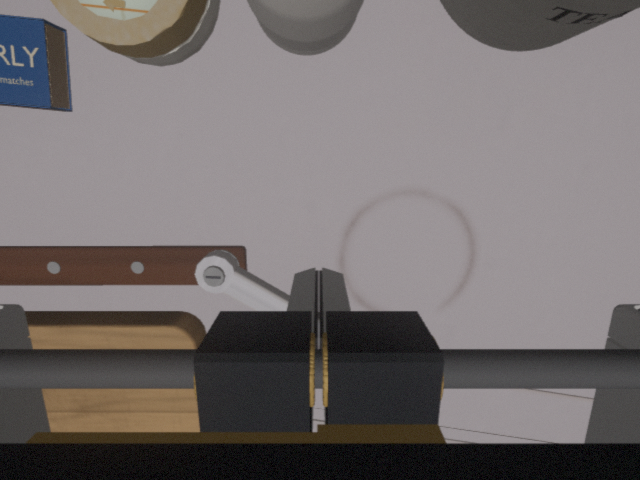

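The catch is following the fingers: its arm now runs from (213,273) towards (290,305), a of about 1.1. I continue along the arc, stopping just before the stop.

move_arm(
  motion=[0, 0, 0, -0.035, -0.005, 0, 0, 0, 0, 0, -0.037, -0.007, 0, 0, 0, 0, 0, -0.036, -0.011, 0, 0, 0, 0, 0, -0.037, -0.013, 0, 0, 0, 0, 0, -0.036, -0.017, 0, 0, 0, 0, 0, -0.035, -0.019, 0, 0, 0, 0, 0, -0.033, -0.024, 0, 0, 0, 0, 0, -0.033, -0.025, 0, 0, 0, 0, 0, -0.03, -0.03, 0, 0, 0, 0, 0, -0.029, -0.032, 0, 0, 0, 0, 0, 0, 0, 0, 0],
)

```text
time: 18.42
tool_pos: [0.6472, 0.0146, 0.0097]
ee_rot: [-3.141, 0.001, 0.694]
wrist_force: [0.2, -0.4, 1.1]
width: 0.0002
finger_force: 0.3
```

move_arm(
  motion=[0, 0, 0, -0.025, -0.035, 0, 0, 0, 0, 0, -0.024, -0.037, 0, 0, 0, 0, 0, -0.018, -0.04, 0, 0, 0, 0, 0, -0.01, -0.025, 0, 0, 0, 0, 0, 0, 0, 0, 0],
)

```text
time: 18.83
tool_pos: [0.6328, 0.0205, 0.0096]
ee_rot: [-3.141, 0.001, 0.694]
wrist_force: [0.1, -0.5, 0.1]
width: 0.0002
finger_force: 0.1
```

```bash
python3 - <<'E'
from h import *
o=robot.get_obs();print(o["tool_pos"],o["ee_rot"],tok(o["tool_pos"])*1000,o["wrist_force"])
E
```

```text
[0.63276966 0.02047822 0.00964092] [-3.14101175e+00  5.92427572e-04  6.94049951e-01] [  30.37816635 -157.18535971] [ 0.13515473 -0.5451612   0.0950447 ]
```

move_arm(
  motion=[0, 0, 0, 0, -0.015, 0, 0, 0, 0, 0, 0, -0.01, 0, 0, 0, 0, 0, 0, 0, 0, 0],
)

```text
time: 19.08
tool_pos: [0.6322, 0.0213, 0.0098]
ee_rot: [3.14, 0.0, 0.694]
wrist_force: [1.9, -2.7, 0.4]
width: 0.0007
finger_force: 1.1
```

move_arm(
  motion=[0, 0, 0, 0, -0.015, 0, 0, 0, 0, 0, 0, -0.01, 0, 0, 0, 0, 0, 0, 0, 0, 0],
)

```text
time: 19.33
tool_pos: [0.6318, 0.0222, 0.0105]
ee_rot: [3.137, -0.001, 0.693]
wrist_force: [2.6, -5.4, 0.8]
width: 0.0007
finger_force: 2.3
```

move_arm(
  motion=[0, 0, 0, 0, -0.02, 0, 0, 0, 0, 0, 0, -0.01, 0, 0, 0, 0, 0, 0, 0, 0, 0, 0, 0, 0, 0, 0, 0, 0],
)

```text
time: 19.67
tool_pos: [0.6312, 0.0232, 0.0113]
ee_rot: [3.133, -0.002, 0.693]
wrist_force: [4.7, -7.6, 2.2]
width: 0.0005
finger_force: 3.7
```

move_arm(
  motion=[0, 0, 0, 0, 0.1, 0, 0, 0, 0, 0, 0, 0.2, 0, 0, 0, 0, 0, 0, 0.1, -0.2, 0, 0, 0, 0, 0, 0, -0.3, 0, 0, 0, 0, -0.3, 0, -0.3, 0, 0, 0, 0, -0.35, 0, 0, 0, 0, 0, 0, -0.35, 0, 0, 0, 0, 0, 0, -0.35, 0, 0, 0, 0, 0, 0, 0, 0, 0, 0],
)

```text
time: 20.42
tool_pos: [0.5457, -0.0926, 0.0881]
ee_rot: [-3.137, 0.004, 0.69]
wrist_force: [0.0, 0.4, 0.3]
width: 0.0002
finger_force: 0.0
```

```bash
python3 - <<'E'
from h import *
o=robot.get_obs();print(o["tool_pos"],o["time"])
W=robot.snapshot("wrist");T=robot.snapshot("top");cv2.imwrite("pics/w10.png",W[:,:,::-1]);cv2.imwrite("pics/t10.png",T[:,:,::-1])
t=robot.get_calibration("top");print(board(T,t,amin=1000))
cv2.imwrite("pics/j.png",W[:,:,::-1])
E
```

```text
[ 0.54569094 -0.09263007  0.0880546 ] 20.4167
(1.8603515625, array([509.10186768, 122.2507019 ]), (104.35914611816406, 248.78050231933594), 39.6701774597168)
```

View pics/w10.png

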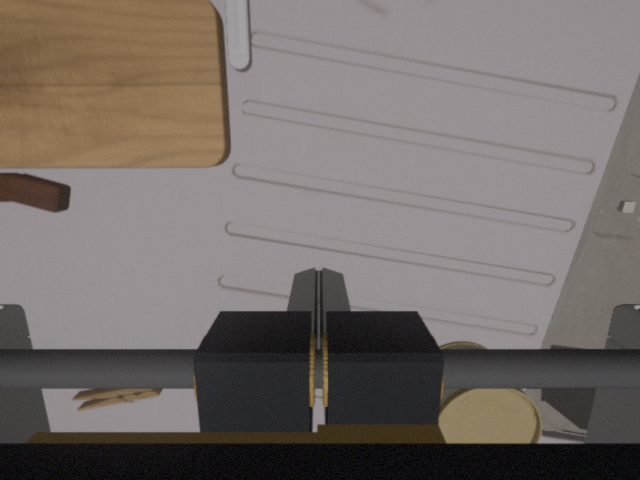

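The wrist view shows the catch (tip at (240,68)) lying straight across the board's near end. In the top view the board's centre is within 0.5 mm of home. I check the catch angle numerically.

```bash
python3 - <<'E'
from h import *
T=cv2.imread("pics/t10.png")[:,:,::-1].copy();t=robot.get_calibration("top")
def pix(x,y,z):
    w=K[:2]+np.array([np.cos(K[2])*x-np.sin(K[2])*y,np.sin(K[2])*x+np.cos(K[2])*y]);c=t["R"]@np.array([*w,z])+t["t"]
    return [t["fx"]*c[0]/c[2]+t["cx"],t["fy"]*c[1]/c[2]+t["cy"]]
# rectified keeper-frame patch at arm height, 0.25 mm per px: cols x -10..100, rows y -120..-165
X,Y=np.meshgrid(np.arange(-10,100,.25),np.arange(-120,-165,-.25))
P=np.array([pix(x/1e3,y/1e3,.0185) for x,y in zip(X.ravel(),Y.ravel())],np.float32).reshape(*X.shape,2)
g=cv2.cvtColor(cv2.remap(T,P[...,0],P[...,1],cv2.INTER_LINEAR),cv2.COLOR_RGB2HSV)
m=((g[...,2]>165)&(g[...,1]<40)).astype(np.uint8)*255
print(np.percentile(g[...,2],[10,50,75,90,97,99]))
for x0 in range(5,80,10):
    col=g[:,int((x0+10)*4),2].astype(int);sat=g[:,int((x0+10)*4),1];w=np.where((col>np.percentile(g[...,2],75)+8)&(sat<60))[0]
    print(x0,len(w)and(-120-w.min()/4,-120-w.max()/4,-120-w.mean()/4))
E
```

```text
[139. 164. 165. 183. 188. 190.]
5 0
15 (np.float64(-131.25), np.float64(-143.0), np.float64(-137.125))
25 (np.float64(-131.25), np.float64(-142.0), np.float64(-136.625))
35 (np.float64(-131.25), np.float64(-142.25), np.float64(-136.75))
45 (np.float64(-131.25), np.float64(-142.5), np.float64(-136.875))
55 (np.float64(-131.5), np.float64(-142.0), np.float64(-136.75))
65 (np.float64(-131.5), np.float64(-142.0), np.float64(-136.75))
75 (np.float64(-130.5), np.float64(-143.5), np.float64(-138.65))
```

The catch's centreline is level at y = -136.8 mm along its length, so a = 0 and it is fully shut. I hand in.

```bash
python3 -c "
from bench import robot
print(robot.close_job())"
```

```text
the job is handed in; nothing more can be done
None
```

The board is pushed home against the end stop and the catch is fully shut across its near end; I handed the job in at about 20 s. I viewed 12 pictures, two over the 10 allowed.

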